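# Put the mower's gear lever into third

## Robot

A 6-joint arm with a two-finger parallel gripper is mounted at the origin on the work surface. World frame = base frame: x ahead of the robot, y to its left, z up, the work surface at z = 0. Lengths are in m, angles in rad, forces in N, time in s.
With the tool pointing down it reaches from about 0.35 to 0.975 m from the base axis. Payload 4.9 kg.
Tool frame: the origin (TCP) lies on the mounting face of the last link; the fingertips stand 173 mm ahead of it and the grasp point (between the pads) lies 155 mm ahead of it (tcp_to_grasp is the distance from the TCP to the grasp point, in m); z points along the fingers, y is the line along which they close (so a half turn about z gives the same grasp; the last joint's range is limited). The gripper opens to 85 mm and grips with 20 to 120 N. Pads are 22 mm wide; open, the fingers measure 114 mm over their backs; the gripper's body (76 mm by 85 mm) begins 54 mm behind the grasp point. The pads swing forward as they close: fully open they stand 13 mm farther back than shut.
Start: joints at [1.032, 0.053, 1.613, -0, 1.476, -0.119], TCP at [0.255, 0.571, 0.405] pointing down, gripper open.
Joint ranges: [-3.01, 3.01], [-1.01, 2.22], [0.06, 2.58], [-1.02, 4.17], [0.09, 2.62], [-3.14, 3.14]. Speed limits (rad/s): [2.57, 2.57, 3.14, 3.14, 3.14, 3.14].

## Interface

Orientations are given as a rotation vector (axis times angle).
In Python, from station import get_obs, get_image, calibration, finish_job, tcp_to_grasp gives the robot as it stands. The module is installed in compiled form; this text tells all that it offers.
- The arm moves only by the tool arm_command, never from a script. Its argument "plan" is a list that holds one entry, the list of rows, each a list of 6 numbers: the shift along the tool's x, y, z in cm, then the turn, a rotation vector about the tool's x, y, z in rad. A call has 1 to 12 rows; each row is the pose to reach, as a shift and turn from the pose commanded when the call began, along the tool's axes at that moment; what a row does not reach only later rows make up. A row lasts 1/12 s, in which the tool goes at most 41.7 mm and 7.16 degrees, less where a joint would pass 70% of its speed; a pose out of reach is approached as far as the arm can. A call with a gripper value outside its range is refused whole. "gripper" is the closure, from -1 (fully open) to 1 (shut), set as the call begins (left out, the last holds). The fingers move at their own pace and stop on an object; "force" is the grip in N (left out, the last holds). Time passes only in rows, so rows that repeat a pose let the fingers close. It gives the time, the measured TCP pose, the force, the opening and the grip force at its end, in the units of the state.
- get_obs(): the state, without advancing time (a new reading comes with each control period).
- get_image(name): name is "scene" or "top" or "wrist"; returns (picture, depth): 420x560x3 uint8, blue, green, red; 420x560 float32, m along the optical axis (not along the pixel's ray), 0 where there is no reading.
- calibration(name): a dict with "fx", "fy", "cx", "cy" (pixels), "pose" (4x4, takes a point from camera to world coordinates). Camera axes: x right, y up, looking along -z (the intrinsics and any distortion apply to the point x, -y, -z); pixel columns grow to the right and rows downward; lengths in m; the calibration is good to about 2 mm. A picture is of the moment at which its call begins: read the wrist's pose just before it. calibration takes no time and is no camera call; for the wrist camera it gives the pose at the moment of the call.
- finish_job(): hands the job in; it is judged then, once.
The state is a dict: "t": time; "q": joint angles; "dq": joint speeds; "effort": joint torques, N m; "tool_pos": TCP position; "tool_rot": TCP orientation; "contact_force": force on the tool from outside, world axes, zero at the start; "wrist_torque": the same for the moment, N m; "opening": finger opening in m; "grip_force": force on a finger pad.
Only numpy, scipy, OpenCV 4.12 (cv2) and the standard library are available. Lean on these libraries where they do the work, as an engineer would, in place of code of your own. Each camera call takes 0.05 s, during which the arm holds its last target. There are 200 camera calls.

## Task

The shift tower of a ride-on mower stands on the garage bench with its lever somewhere in the left-hand lane of the H-shaped gate. Push the lever with your fingertips to the neutral crossbar, across to the right-hand lane and then fully forward, away from you, into the third slot (front right), and leave it there. Only push: do not grip the lever or shove it hard against its stops, and leave the can, tray and tools around it where they are.

Things in the scene. Friction and masses are not known exactly. Their poses are not given: they have to be found in the camera images.
- tower: Grey shift tower, 136 x 116 mm in plan, 120 mm high, fixed to the bench on a dark 190 x 150 x 8 mm foot plate. Origin at the centre of the underside; x = forward (away from the robot, turned by the tower's yaw, up to 0.3 rad), y = left, z up.
- gate (a point): Centre of the H-shaped gate in the steel plate on top of the tower, at the plate's upper face, 120 mm above the bench; axes as the tower's. 16 mm wide cuts: a neutral crossbar along y at x = 0 and two lanes along x at y = +20 (left) and -20 mm (right), reaching x = +33 and -33 mm. Slots: first = front left, second = rear left, third = front right, fourth = rear right.
- pivot (a point): Pivot of the lever, hidden in the tower, 26 mm above its origin; axes as the tower's. With a = joint across, f = joint forward, the ball's centre seen from here is x = 160 sin f, y = -160 sin a cos f, z = 160 cos a cos f (mm): it travels 43 mm forward or back, 37 mm to either side, 176 to 186 mm above the bench.
- gearstick: Black ball knob, 40 mm in diameter, on top of the lever; origin = the ball's centre, x forward, y left, z up along the lever. Below it a collar 18 mm in diameter (down to 32 mm under the centre) and a 9 mm steel rod that passes through the gate to the pivot, 160 mm below the ball's centre. Loading it with over 35 N, by a push or a grip, is forcing it.
- across (a joint): Sideways angle of the lever, rad: negative = left, positive = right, stops at -0.235 and +0.235. Lanes: left about -0.22, right about +0.22 (0.18 to 0.235 is within it). Starts in the left lane. Changes only while the lever is in the neutral crossbar. Dry friction, about 2.2 N at the ball, holds the lever where it is left; no spring.
- forward (a joint): Fore-and-aft angle of the lever, rad: positive = forward (away from the robot), 0 = middle of the neutral crossbar (within 0.035 the rod passes freely across; the tongues between the lanes have corners rounded by 5 mm), stops at -0.275 and +0.275 (fully forward). Starts anywhere in the left lane, from second through neutral to first. Dry friction, about 2.2 N at the ball.
- can: Loose closed can, 66 mm in diameter and 100 mm high, origin under its centre; stands to the left of the tower. Bystander.
- tray: Loose grey open tray with a divider, 110 x 90 x 40 mm, origin under its centre; stands beyond the tower. Bystander.
- screwdriver: Loose screwdriver, 200 mm long, lying to the right of the tower. Bystander.
- wrench: Loose open-ended wrench, 180 mm long, lying farther to the right of the tower. Bystander.

How it is judged:
By the outcome, as a careful person would: the job done as asked, in the order asked, and still so for the second after the job is handed in, with the robot touching nothing.
It also fails if it takes over 54 s, if anything falls off the work surface, if the arm or the gripper's body presses on something with over 40 N, if the wrist force passes 120 N, or if a joint passes its speed limit or range.

## Working session

There is one attempt and no reset: what is moved stays moved. The work goes in short steps, Python scripts to look and compute and a tool call to move; the robot and the scene stay as the last step left them, time stands still between calls to the robot, and variables do not carry over. Pictures are saved under pics/ and viewed, at most 10 in all, crops included, and the job is handed in when it is done.

Besides the shell and the picture viewer there is one more tool, called after ">>>" as name(argument=value, ...) on one line, values as JSON. arm_command: Moves the arm, as the interface text tells. Its arguments: {"type":"object","properties":{"plan":{"type":"array"},"gripper":{"type":"number"},"force":{"type":"number"}},"required":["plan"]}

```bash
mkdir -p pics
cat > h.py <<'E'
import numpy as np, cv2
from station import *
from scipy.spatial.transform import Rotation as R
def cloud(n):
    im,d=get_image(n); c=calibration(n); v,u=np.mgrid[:420,:560]
    P=np.stack([(u-c['cx'])/c['fx']*d,-(v-c['cy'])/c['fy']*d,-d],-1)
    T=np.array(c['pose']); W=P@T[:3,:3].T+T[:3,3]; W[d==0]=np.nan
    return im,W
E
python3 - <<'E'
from h import *
o=get_obs(); print(o['t'],o['tool_pos'],o['tool_rot'],o['opening'])
for n in ('top','scene'):
    im,W=cloud(n); cv2.imwrite(f'pics/{n}.png',im); np.save(n+'.npy',W); print(calibration(n)); 
    m=(W[...,2]>0.15)&(W[...,2]<.22); print(n,m.sum(),np.nanmean(W[m],0) if m.any() else '')
E
```

```text
0.0 [0.25459136 0.57049147 0.40346789] [-6.54454326e-01 -3.07200531e+00  3.06458201e-03] 0.08542090199581194
{'fx': 385.9833866939314, 'fy': 385.9833866939314, 'cx': 271.90671105940436, 'cy': 207.29245187949502, 'pose': array([[ 0.02029665,  0.99733664, -0.07005472,  0.60487935],
       [-0.99977158,  0.02071554,  0.00525805,  0.03272924],
       [ 0.00669526,  0.06993199,  0.99752929,  1.07394746],
       [ 0.        ,  0.        ,  0.        ,  1.        ]])}
top 241 [0.53272307 0.16823985 0.19433547]
{'fx': 404.49382868064686, 'fy': 404.49382868064686, 'cx': 274.3092415597538, 'cy': 207.3157633543102, 'pose': array([[ 0.20907584, -0.76290094,  0.61177565,  1.28426141],
       [ 0.97774065,  0.15180942, -0.1448348 , -0.11942973],
       [ 0.0176213 ,  0.62843938,  0.77765894,  0.9194703 ],
       [ 0.        ,  0.        ,  0.        ,  1.        ]])}
scene 2952 [-0.17846136 -0.28962441  0.18256061]
```

View pics/top.png

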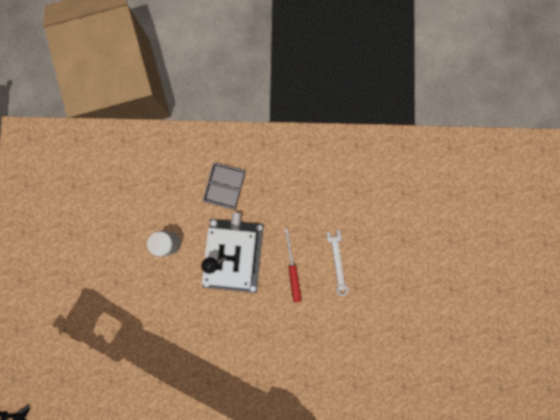

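View pics/scene.png

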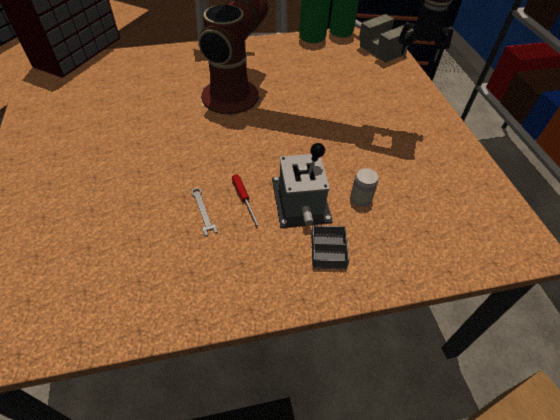

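The top view shows the tower at about (232,258) with the knob at (209,265), to the rear left. The can is at (160,244) and the tray at (225,185). The scene view agrees. Next I fit the plate and the ball.

Run:
```python
from h import *
from scipy.optimize import least_squares
W=np.load('top.npy'); z=W[...,2]
roi=(W[...,0]>.4)&(W[...,0]<.72)&(W[...,1]>.02)&(W[...,1]<.26)
m=roi&(abs(z-.12)<.008)
pts=W[m]; r=cv2.minAreaRect((pts[:,:2]*1000).astype(np.float32)); print('plate',m.sum(),r,np.median(pts[:,2]))
im=cv2.imread('pics/top.png'); 
mf=roi&(z>.112)&(z<.128)&(im.min(2)>120)
r=cv2.minAreaRect((W[mf][:,:2]*1000).astype(np.float32)); print('bright',mf.sum(),r)
for n in ('top','scene'):
    W=np.load(n+'.npy'); z=W[...,2]
    b=W[(W[...,0]>.45)&(W[...,0]<.7)&(W[...,1]>.02)&(W[...,1]<.26)&(z>.175)&(z<.23)]
    s=least_squares(lambda c:np.linalg.norm(b-c,axis=1)-.02,b.mean(0)-[0,0,.01],loss='soft_l1',f_scale=.002); print(n,len(b),s.x,np.sqrt(np.mean(s.fun**2)))
    for nm,lo,hi,zz in(('can',.6,.7,(.09,.11)),):
        k=W[(W[...,0]>.5)&(W[...,0]<.72)&(W[...,1]>.2)&(W[...,1]<.4)&(z>.09)&(z<.112)]; print(nm,(k.min(0)+k.max(0))/2,len(k))
```

```text
plate 2056 ((545.2628784179688, 133.03973388671875), (116.3779067993164, 136.30816650390625), 85.43860626220703) 0.12015614590358797
bright 1992 ((545.2628784179688, 133.03973388671875), (116.3779067993164, 136.30816650390625), 85.43860626220703)
top 241 [0.5315467  0.17017156 0.18105933] 0.00113971239972678
can [0.57613287 0.3092298  0.09869029] 490
scene 163 [0.5332514  0.1720053  0.17954238] 0.0014318022613076862
can [0.57973632 0.31200609 0.09634304] 305
```

>>> arm_command(plan=[[[-3,-2.25,0,0,0,-0.03],[-6,-4.5,0,0,0,-0.06],[-9,-6.75,0,0,0,-0.09],[-12,-9,0,0,0,-0.12],[-15,-11.25,0,0,0,-0.15],[-18,-13.5,0,0,0,-0.18],[-21,-15.75,0,0,0,-0.21],[-24,-18,0,0,0,-0.24],[-27,-20.25,0,0,0,-0.27],[-30,-22.5,0,0,0,-0.3],[-33,-24.75,0,0,0,-0.339],[-36.4,-27,0,0,0,-0.339]]], gripper=1, force=20)

```text
t: 1.1
tool_pos: [0.4771, 0.1742, 0.4044]
tool_rot: [-0.124, -3.139, -0.0]
contact_force: [-0.3, -0.0, 0.4]
opening: 0.0004
grip_force: 0.0
```

>>> arm_command(plan=[[[0,0,0,0,0,0],[0,0,0,0,0,0],[0,0,0,0,0,0]]])

```text
t: 1.35
tool_pos: [0.4769, 0.1758, 0.4042]
tool_rot: [-0.128, -3.138, -0.0]
contact_force: [-0.9, -0.0, 0.3]
opening: 0.0001
grip_force: 0.0
```

```bash
cat >> h.py <<'E'
from scipy.optimize import least_squares
G=np.array([.5453,.1330]); A=np.array([[.9968,-.0795],[.0795,.9968]]) # rows: tower x,y
def st():
    o=get_obs(); r=R.from_rotvec(o['tool_rot']); p=np.array(o['tool_pos']); tip=p+r.apply([0,0,.173])
    print('t',round(o['t'],2),'tip tower mm',np.round(A@(tip[:2]-G)*1000,1),'z',round(tip[2]*1000,1),'toolx tower',np.round(A@r.as_matrix()[:2,0],3),'z',np.round(r.as_matrix()[:,2],3),'F',np.round(o['contact_force'],1),'open',round(o['opening'],3))
def ball():
    for n in ('top','scene'):
        im,W=cloud(n); z=W[...,2]; q=(W[...,:2]-G)@A.T
        b=W[(abs(q[...,0])<.07)&(abs(q[...,1])<.065)&(z>.172)&(z<.215)&(im.max(2)<90)]
        if len(b)<30: print(n,'few',len(b)); continue
        s=least_squares(lambda c:np.linalg.norm(b-c,axis=1)-.02,b.mean(0)-[0,0,.01],loss='soft_l1',f_scale=.002)
        k=A@(s.x[:2]-G)*1000; print(n,len(b),'ball',np.round(k,1),'z',round(s.x[2]*1000,1),'f',round(np.arcsin(k[0]/160),3),'rms',np.sqrt(np.mean(s.fun**2)))
E
python3 -c "
from h import *
st(); ball()
im,d=get_image('wrist'); cv2.imwrite('pics/w1.png',im); st()"
```

```text
t 1.35 tip tower mm [-71.8  37.3] z 231.2 toolx tower [-1.     0.002] z [-0.001  0.    -1.   ] F [-0.9 -0.   0.3] open 0.0
top 213 ball [-16.9  36.1] z 181.1 f -0.106 rms 0.0011556224742282958
scene 164 ball [-15.1  38.2] z 180.1 f -0.095 rms 0.001412700146535606
t 1.5 tip tower mm [-72.2  38.3] z 231.5 toolx tower [-1.    -0.001] z [-0.  0. -1.] F [-0.4 -0.4  0.3] open -0.0
```

View pics/w1.png

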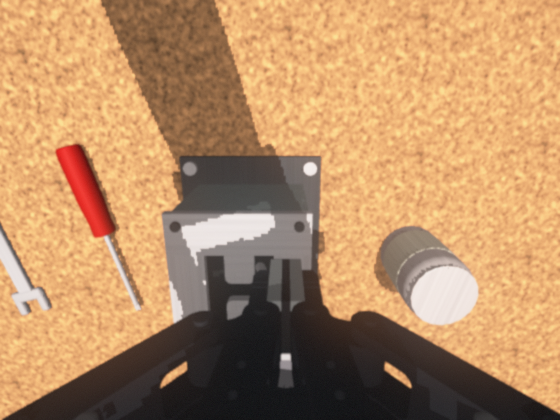

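The wrist view shows the H-gate at about (240,280), with the closed fingers at (285,330) lined up with the left lane. I descend behind the ball and start pushing slowly.

>>> arm_command(plan=[[[0,0,1.5,0,0,0],[0,0,3,0,0,0],[0,0,4.5,0,0,0],[0,0,6,0,0,0],[0,0,6.5,0,0,0],[-0.5,0,6.5,0,0,0],[-1,0,6.5,0,0,0],[-1.4,0,6.5,0,0,0],[-1.7,0,6.5,0,0,0],[-2,0,6.5,0,0,0],[-2,0,6.5,0,0,0]]])

```text
t: 2.42
tool_pos: [0.4978, 0.1741, 0.3405]
tool_rot: [0.127, 3.138, 0.0]
contact_force: [0.8, 0.2, 0.6]
opening: -0.0
grip_force: 0.0
```

>>> arm_command(plan=[[[-0.1,0,0,0,0,0],[-0.2,0,0,0,0,0],[-0.3,0,0,0,0,0],[-0.4,0,0,0,0,0],[-0.5,0,0,0,0,0],[-0.6,0,0,0,0,0],[-0.7,0,0,0,0,0],[-0.8,0,0,0,0,0],[-0.8,0,0,0,0,0]]])

```text
t: 3.17
tool_pos: [0.505, 0.1736, 0.3399]
tool_rot: [-0.127, -3.139, -0.0]
contact_force: [-2.7, 1.5, 2.9]
opening: -0.0001
grip_force: 1.4
```

```bash
python3 -c "
from h import *
st(); ball()"
```

```text
t 3.17 tip tower mm [-43.5  37.3] z 166.9 toolx tower [-1.     0.001] z [-0.001  0.    -1.   ] F [-2.7  1.5  2.9] open -0.0
top 122 ball [-15.4  36. ] z 181.2 f -0.096 rms 0.0012229210253101345
scene 275 ball [-18.4  37.3] z 186.4 f -0.115 rms 0.006558209354409859
```

>>> arm_command(plan=[[[-0.15,0,0,0,0,0],[-0.3,0,0,0,0,0],[-0.45,0,0,0,0,0],[-0.6,0,0,0,0,0],[-0.75,0,0,0,0,0],[-0.9,0,0,0,0,0],[-1.05,0,0,0,0,0],[-1.2,0,0,0,0,0],[-1.3,0,0,0,0,0],[-1.3,0,0,0,0,0]]])

```text
t: 4.1
tool_pos: [0.5181, 0.1725, 0.3397]
tool_rot: [0.127, 3.139, 0.0]
contact_force: [-1.5, 0.2, 2.7]
opening: 0.0001
grip_force: 1.1
```

```bash
python3 -c "
from h import *
st(); ball()"
```

```text
t 4.1 tip tower mm [-30.2  37.2] z 166.7 toolx tower [-1.     0.001] z [ 0.  0. -1.] F [-1.5  0.2  2.7] open 0.0
top 84 ball [-2.3 36.1] z 182.4 f -0.014 rms 0.0009269748220098816
scene 274 ball [-4.8 37.4] z 186.2 f -0.03 rms 0.006458381397065659
```

>>> arm_command(plan=[[[-0.1,0,0,0,0,0],[-0.2,0,0,0,0,0],[-0.2,0,0,0,0,0],[0.8,0,0,0,0,0],[2,0,0,0,0,0],[2,0,-2,0,0,0],[2,0,-4,0,0,0],[2,0,-6.5,0,0,0],[2,1.5,-6.5,0,0,0],[2,3.5,-6.5,0,0,0],[0,5.0,-6.5,0,0,0],[-2,5.0,-6.5,0,0,0]]])

```text
t: 5.2
tool_pos: [0.5414, 0.2228, 0.405]
tool_rot: [0.122, 3.138, 0.002]
contact_force: [-0.8, 0.0, -0.5]
opening: 0.0
grip_force: 0.0
```

>>> arm_command(plan=[[[-0.8,0,0,0,0,0],[-0.8,0,0,0,0,0],[-0.8,0,0,0,0,0]]])

```text
t: 5.45
tool_pos: [0.5496, 0.2197, 0.4042]
tool_rot: [-0.128, -3.138, 0.001]
contact_force: [-0.3, -0.0, 0.7]
opening: -0.0001
grip_force: 0.0
```

```bash
python3 -c "
from h import *
st(); ball()"
```

```text
t 5.45 tip tower mm [-2.8 86.7] z 231.2 toolx tower [-1.     0.002] z [-0.001 -0.    -1.   ] F [-0.3 -0.   0.7] open -0.0
top 200 ball [ 0.  36.4] z 182.0 f 0.0 rms 0.0011011127320788145
scene 173 ball [ 1.5 38.3] z 180.4 f 0.009 rms 0.0013180626421228608
```

>>> arm_command(plan=[[[-0.3,0,1.5,0,0,0],[-0.3,0,3,0,0,0],[-0.3,0,4.5,0,0,0],[-0.3,0,6,0,0,0],[-0.3,0,6.5,0,0,0],[-0.3,-0.4,6.5,0,0,0],[-0.3,-0.7,6.5,0,0,0],[-0.3,-1,6.5,0,0,0],[-0.3,-1.2,6.5,0,0,0],[-0.3,-1.4,6.5,0,0,0],[-0.3,-1.4,6.5,0,0,0]]])

```text
t: 6.47
tool_pos: [0.5519, 0.2055, 0.3406]
tool_rot: [0.128, 3.138, 0.0]
contact_force: [0.1, -0.7, -0.6]
opening: -0.0001
grip_force: 0.0
```

>>> arm_command(plan=[[[0,-0.15,0,0,0,0],[0,-0.3,0,0,0,0],[0,-0.45,0,0,0,0],[0,-0.6,0,0,0,0],[0,-0.75,0,0,0,0],[0,-0.9,0,0,0,0],[0,-1.05,0,0,0,0],[0,-1.2,0,0,0,0],[0,-1.2,0,0,0,0]]])

```text
t: 7.22
tool_pos: [0.5508, 0.1937, 0.3398]
tool_rot: [0.127, 3.139, -0.0]
contact_force: [1.1, 3.3, 2.2]
opening: -0.0
grip_force: 1.4
```

```bash
python3 -c "
from h import *
st(); ball()"
```

```text
t 7.22 tip tower mm [ 0.7 60.9] z 166.8 toolx tower [-1.     0.001] z [ 0. -0. -1.] F [1.1 3.3 2.2] open -0.0
top 52 ball [ 0.3 26.4] z 183.3 f 0.002 rms 0.0009455823409981207
scene 269 ball [ 2.9 34.3] z 185.7 f 0.018 rms 0.006543090103843247
```

>>> arm_command(plan=[[[0,-0.3,0,0,0,0],[0,-0.6,0,0,0,0],[0,-0.9,0,0,0,0],[0,-1.2,0,0,0,0],[0,-1.5,0,0,0,0],[0,-1.8,0,0,0,0],[0,-2.1,0,0,0,0],[0,-2.4,0,0,0,0],[0,-2.6,0,0,0,0],[0,-2.6,0,0,0,0]]])

```text
t: 8.15
tool_pos: [0.5486, 0.1674, 0.3394]
tool_rot: [-0.128, -3.138, 0.001]
contact_force: [-0.5, 1.2, 0.4]
opening: -0.0002
grip_force: 0.5
```

```bash
python3 -c "
from h import *
st(); ball()"
```

```text
t 8.15 tip tower mm [ 0.5 34.4] z 166.4 toolx tower [-1.     0.002] z [-0.001 -0.001 -1.   ] F [-0.5  1.2  0.4] open -0.0
top 31 ball [-0.5 -0.1] z 186.8 f -0.003 rms 0.0008652876128474228
scene 315 ball [ 4.6 13.1] z 192.3 f 0.029 rms 0.00918290307367678
```

Going well. I continue to y ≈ -34.

>>> arm_command(plan=[[[0,-0.3,0,0,0,0],[0,-0.6,0,0,0,0],[0,-0.9,0,0,0,0],[0,-1.2,0,0,0,0],[0,-1.5,0,0,0,0],[0,-1.8,0,0,0,0],[0,-2.1,0,0,0,0],[0,-2.4,0,0,0,0],[0,-2.7,0,0,0,0],[0,-2.9,0,0,0,0],[0,-3.1,0,0,0,0],[0,-3.1,0,0,0,0]]])

```text
t: 9.25
tool_pos: [0.5461, 0.1367, 0.3395]
tool_rot: [-0.127, -3.139, 0.001]
contact_force: [-0.0, 1.2, 1.3]
opening: -0.0002
grip_force: 0.4
```

```bash
python3 -c "
from h import *
st(); ball()"
```

```text
t 9.25 tip tower mm [0.4 3.6] z 166.5 toolx tower [-1.     0.002] z [-0.    -0.001 -1.   ] F [-0.   1.2  1.3] open -0.0
top few 5
scene 319 ball [  4.7 -16.5] z 190.8 f 0.029 rms 0.008852582315594127
```

>>> arm_command(plan=[[[0,-0.15,0,0,0,0],[0,-0.3,0,0,0,0],[0,-0.35,0,0,0,0],[0,-0.35,0,0,0,0],[0,0.6,0,0,0,0],[0,2,0,0,0,0],[0,2,-2,0,0,0],[0,2,-4,0,0,0],[0,2,-6.5,0,0,0],[2,2,-6.5,0,0,0],[4.5,0,-6.5,0,0,0],[6.8,-2,-6.5,0,0,0]]])

```text
t: 10.35
tool_pos: [0.4762, 0.1237, 0.4056]
tool_rot: [0.123, 3.138, -0.0]
contact_force: [0.2, 0.1, 0.6]
opening: 0.0001
grip_force: 0.0
```

>>> arm_command(plan=[[[0,-2,0,0,0,0],[0,-2,0,0,0,0],[0,-2,0,0,0,0]]])

```text
t: 10.6
tool_pos: [0.4751, 0.103, 0.4052]
tool_rot: [0.128, 3.138, 0.0]
contact_force: [-0.0, 0.1, -0.1]
opening: 0.0002
grip_force: 0.0
```

```bash
python3 -c "
from h import *
st(); ball()"
```

```text
t 10.6 tip tower mm [-67.4 -35.4] z 232.2 toolx tower [-1.     0.002] z [ 0.001  0.    -1.   ] F [-0.   0.1 -0.1] open 0.0
top 234 ball [  0.1 -33.7] z 182.2 f 0.001 rms 0.0010700140957381364
scene 175 ball [  1.8 -31.7] z 181.3 f 0.011 rms 0.0015090119216728832
```

>>> arm_command(plan=[[[0,0.1,2,0,0,0],[0,0.1,4,0,0,0],[0,0.1,6,0,0,0],[-0.3,0.1,6.7,0,0,0],[-1,0.1,6.7,0,0,0],[-2,0.1,6.7,0,0,0],[-2.8,0.1,6.7,0,0,0],[-3.3,0.1,6.7,0,0,0],[-3.6,0.1,6.7,0,0,0],[-3.6,0.1,6.7,0,0,0]]])

```text
t: 11.53
tool_pos: [0.512, 0.1008, 0.3385]
tool_rot: [0.127, 3.138, 0.0]
contact_force: [-0.6, -0.0, -0.2]
opening: -0.0001
grip_force: 0.0
```

>>> arm_command(plan=[[[-0.2,0,0,0,0,0],[-0.4,0,0,0,0,0],[-0.6,0,0,0,0,0],[-0.8,0,0,0,0,0],[-1,0,0,0,0,0],[-1.2,0,0,0,0,0],[-1.4,0,0,0,0,0],[-1.4,0,0,0,0,0]]])

```text
t: 12.2
tool_pos: [0.5254, 0.0997, 0.3378]
tool_rot: [0.127, 3.139, 0.0]
contact_force: [-1.9, 0.4, 2.1]
opening: 0.0001
grip_force: 1.0
```

```bash
python3 -c "
from h import *
st(); ball()"
```

```text
t 12.2 tip tower mm [-17.2 -34.8] z 164.8 toolx tower [-1.     0.001] z [ 0.  0. -1.] F [-1.9  0.4  2.1] open 0.0
top 126 ball [ 11.  -33.5] z 182.1 f 0.069 rms 0.0010521288003075007
scene 297 ball [  8.  -32.7] z 187.4 f 0.05 rms 0.007201298686799127
```

Ball at x = 11; entering the lane. I go on to about x = 39, then creep.

>>> arm_command(plan=[[[-0.25,0,0,0,0,0],[-0.5,0,0,0,0,0],[-0.75,0,0,0,0,0],[-1,0,0,0,0,0],[-1.25,0,0,0,0,0],[-1.5,0,0,0,0,0],[-1.75,0,0.1,0,0,0],[-2,0,0.1,0,0,0],[-2.25,0,0.2,0,0,0],[-2.5,0,0.2,0,0,0],[-2.75,0,0.2,0,0,0],[-2.75,0,0.2,0,0,0]]])

```text
t: 13.3
tool_pos: [0.5527, 0.0975, 0.3352]
tool_rot: [-0.127, -3.138, -0.0]
contact_force: [-2.0, -0.2, 0.2]
opening: 0.0
grip_force: 0.8
```

```bash
python3 -c "
from h import *
st(); ball()"
```

```text
t 13.3 tip tower mm [ 10.1 -34.8] z 162.2 toolx tower [-1.     0.001] z [-0.001  0.    -1.   ] F [-2.  -0.2  0.2] open 0.0
top 73 ball [ 38.1 -32.9] z 178.7 f 0.24 rms 0.0008537835654823565
scene 330 ball [ 33.5 -32.7] z 190.2 f 0.211 rms 0.008572590108873157
```

>>> arm_command(plan=[[[-0.1,0,0,0,0,0],[-0.2,0,0,0,0,0],[-0.3,0,0,0,0,0],[-0.4,0,0,0,0,0],[-0.4,0,0,0,0,0]]])

```text
t: 13.82
tool_pos: [0.5565, 0.097, 0.3353]
tool_rot: [-0.127, -3.138, 0.001]
contact_force: [-2.0, 0.6, -1.7]
opening: -0.0002
grip_force: 1.1
```

>>> arm_command(plan=[[[-0.05,0,0,0,0,0],[-0.1,0,0,0,0,0],[-0.1,0,0,0,0,0]]])

```text
t: 14.07
tool_pos: [0.5575, 0.097, 0.3356]
tool_rot: [-0.127, -3.139, 0.001]
contact_force: [-2.0, 0.2, -1.7]
opening: -0.0001
grip_force: 1.1
```

>>> arm_command(plan=[[[-0.05,0,0,0,0,0],[-0.05,0,0,0,0,0]]])

```text
t: 14.23
tool_pos: [0.558, 0.0969, 0.3356]
tool_rot: [-0.127, -3.139, 0.0]
contact_force: [-2.7, -0.5, -1.1]
opening: -0.0002
grip_force: 1.3
```

```bash
python3 -c "
from h import *
st(); ball()"
```

```text
t 14.23 tip tower mm [ 15.4 -35. ] z 162.6 toolx tower [-1.     0.001] z [-0. -0. -1.] F [-2.7 -0.5 -1.1] open -0.0
top 57 ball [ 42.9 -32.3] z 177.0 f 0.271 rms 0.0008478437425121269
scene 323 ball [ 39.1 -32. ] z 190.3 f 0.247 rms 0.008602328572336728
```

Almost there; a half-millimetre step at a time until the force rises.

>>> arm_command(plan=[[[-0.05,0,0,0,0,0],[-0.05,0,0,0,0,0]]])

```text
t: 14.5
tool_pos: [0.5584, 0.0969, 0.3356]
tool_rot: [-0.127, -3.138, 0.0]
contact_force: [-2.4, -0.2, -1.8]
opening: 0.0002
grip_force: 1.6
```

>>> arm_command(plan=[[[-0.03,0,0,0,0,0],[-0.03,0,0,0,0,0]]])

```text
t: 14.67
tool_pos: [0.5587, 0.0969, 0.3355]
tool_rot: [-0.127, -3.138, 0.0]
contact_force: [-4.6, -0.6, -2.3]
opening: -0.0002
grip_force: 1.9
```

The force is rising, so the stop has been reached. I retreat.

>>> arm_command(plan=[[[0.8,0,0,0,0,0],[2.5,0,0,0,0,0],[4,0,0,0,0,0],[4,0,-3,0,0,0],[4,0,-6,0,0,0],[7,0,-8,0,0,0],[9,0,-8,0,0,0],[9,0,-8,0,0,0],[9,0,-8,0,0,0]]])

```text
t: 15.42
tool_pos: [0.4687, 0.1044, 0.4173]
tool_rot: [0.126, 3.134, 0.001]
contact_force: [0.8, -0.2, 0.1]
opening: -0.0
grip_force: 0.0
```

```bash
python3 -c "
from h import *
st(); ball(); cv2.imwrite('pics/end.png',get_image('top')[0][130:330,100:400])"
```

```text
t 15.42 tip tower mm [-73.2 -34.5] z 244.3 toolx tower [-1.     0.001] z [ 0.005  0.    -1.   ] F [ 0.8 -0.2  0.1] open -0.0
top 219 ball [ 43.6 -32.4] z 176.5 f 0.276 rms 0.0010558061989949263
scene 177 ball [ 45.1 -30.6] z 175.4 f 0.286 rms 0.0013252767252295704
```

View pics/end.png

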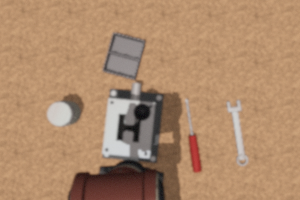

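The picture shows the knob at the front right (142,112 in the crop), with the can, tray and tools where they were.

```bash
python3 -c "
from station import *
print(finish_job())"
```

```text
the job is handed in; nothing more can be done
None
```

The lever is in the third slot (front right), fully forward against its stop; the arm is clear, the can, tray and tools look unmoved, and I handed the job in at about 15.6 s (no verdict was returned).

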